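# Load the slide carrier into the scanner and latch its tray

### The job

Pick up the metal slide carrier by its bar, keeping it level, and set it down flat in the recess of the slide scanner's open tray. Then push the tray's front straight in until its push-push latch catches, pressing firmly but never with more than about 20 newtons, let go, and make sure that the tray stays in by itself with the carrier still seated. Leave everything else on the desk where it is.

Things in the scene. Friction and masses are not known exactly. Their poses are not given: they have to be found in the camera images.
- carrier_center (a point): bare aluminium slide carrier: a plate 60 (its x) x 86 (y) x 10 high carrying two glass slides, with an upright bar 60 long (along x), 12 wide, 30 high along its middle, 40 high in all, about 160 g. This point is in the bar, 20 above the underside, 20 below the bar's top. Grip the bar across its 12 width (fingers closing along y). It fits the tray either way round (half a turn).
- carrier: the same slide carrier; origin under the centre of its plate, axes as above, z up
- scanner: low white desktop slide scanner, fixed, 300 deep x 260 wide; its top is 92 high over the first 90 behind the front face, 129 farther back. Origin on the desk under the middle of its front face; x points level into the machine (the direction in which the tray is pushed), y across, z up. The tray's mouth is 124 wide, reaching to 80 above the desk.
- tray: the scanner's sliding tray; axes as the scanner's, origin at the scanner's when out, moving with it. Latch: where it catches differs each time and cannot be seen. Near the end the tray meets a rubber buffer (resistance climbs 4 N per mm); some 2 mm into it, at 12 to 14 N in all, the latch catches. Let go, it comes back 4 to 6 mm and stays. Over 22 N damages it.
- tray_recess (a point): centre of the floor of the tray's recess, 30 above the desk, moves with the tray, axes as the scanner's. The recess is 66 (x) x 92 (y), its rims 10 high: the carrier has 3 of play on every side, its bar pointing along the scanner's x. Seated, the carrier's underside lies on this floor.
- tray_front (a point): centre of the outer face of the tray's white front panel, 45 above the desk, moves with the tray, 115 in front of the scanner when out. The panel is 112 wide, 12 thick and reaches from 18 to 62 above the desk. Push it here along the scanner's +x, e.g. with closed fingers pointing down.
- tray_slide (a joint): how far the tray is pushed in, m: 0 = out (the start). A spring pushes it out, 3 N at 0 to 6 or 8 N farther in, drag about 15 N per m/s. Latched it rests somewhere between 0.073 and 0.097. Pushed too little, it springs all the way out when let go: push again, farther. A latched tray that is pushed to the buffer again is released and springs out.
- mailer: closed white plastic slide mailer, 82 x 34 x 20 high, origin under its centre; bystander
- coverslips: flat square grey plastic box, 50 x 50 x 22 high, origin under its centre; bystander
- oil: small brown dropper bottle, 30 diameter, 75 high, origin under its centre; bystander
- jar: clear glass jar with lid, 64 diameter, 85 high, origin under its centre; bystander
- slidebox: open black plastic box with one divider, 120 x 100 x 35 high, origin under its centre; bystander
- block: small wooden block, 45 x 30 x 14 high, origin under its centre; bystander
- dish: low white ceramic dish, 90 diameter, 18 high, origin under its centre; bystander
There are look-alikes about, which are no part of the job. Several things look just like the carrier: the one meant starts nearest to the robot's base.

How it is judged:
On the way, in this order (a step that is already met when the one before it is completed fails the run):
1. the carrier sits flat in the tray's recess, let go, with the tray out (x of carrier_center in the frame of tray_recess between -0.006 and 0.006 m and y of carrier_center in the frame of tray_recess between -0.006 and 0.006 m and z of carrier_center in the frame of tray_recess below 0.023 m and angle between carrier's own z axis and vertical below 0.06 rad and contact force between the fingers and carrier below 0.05 N and value of joint tray_slide below 0.03 m), for 0.2 s.
2. the tray is in, with the carrier seated in it (x of carrier_center in the frame of tray_recess between -0.006 and 0.006 m and y of carrier_center in the frame of tray_recess between -0.006 and 0.006 m and z of carrier_center in the frame of tray_recess below 0.023 m and angle between carrier's own z axis and vertical below 0.06 rad and value of joint tray_slide above 0.068 m), for 0.2 s.
At the end, for the whole second after the job is handed in: The tray stays in on its latch by itself (joint above 0.068 m, still), with nothing touching it, and the carrier lies flat in the recess: its centre within 6 mm of the recess centre in x and y, not more than 3 mm above its seat, within 0.06 rad of level, at rest (all of step 2 and velocity of joint tray_slide between -0.005 and 0.005 m/s and linear speed of carrier below 0.01 m/s and contact force between each of the arm, the fingers and tray below 0.05 N).
It fails at once if more than 22 N on the tray from the robot (contact force between any of the fingers, the arm and tray above 22 N).
It fails at once if the carrier is tipped by more than 0.5 rad (angle between carrier's own z axis and vertical above 0.5 rad).
It fails at once if the carrier is dropped (falls free faster than 0.6 m/s) (contact force between the fingers and carrier below 0.05 N and linear speed of carrier above 0.6 m/s).
It fails at once if a bystander is moved by more than 25 mm (distance of any of mailer, coverslips, oil, jar, slidebox, block, dish from where it was at the start of the episode above 0.025 m).
It also fails if it takes over 64 s, if anything falls off the work surface, if the arm or the gripper's body presses on something with over 40 N, if the wrist force passes 120 N, or if a joint passes its speed limit or range.

### The arm

A 6-joint arm with a two-finger parallel gripper is mounted at the origin on the work surface. World frame = base frame: x ahead of the robot, y to its left, z up, the work surface at z = 0. Lengths are in m, angles in rad, forces in N, time in s.
With the tool pointing down it reaches from about 0.225 to 0.875 m from the base axis. Payload 3.4 kg.
Tool frame: the origin (TCP) lies at the very end of the fingers, on their centre line; the grasp point (between the pads) lies 19 mm behind it; z points along the fingers, y is the direction in which the jaws open and shut (so a half turn about z gives the same grasp; the last joint's range is limited). The gripper opens to 85 mm and grips with 20 to 120 N. Pads are 22 mm wide; open, the fingers measure 114 mm over their backs; the gripper's body (76 mm by 85 mm) begins 54 mm behind the grasp point. The pads swing forward as they close: fully open they stand 13 mm farther back than shut.
Start: joints at [-1.425, 0.276, 1.505, -0, 1.361, -0.121], TCP at [0.152, -0.555, 0.201] pointing down, gripper open.
Joint ranges: [-2.89, 2.89], [-0.75, 2.08], [0.22, 2.7], [-1.18, 4.32], [0.11, 2.71], [-2.7, 2.7]. Speed limits (rad/s): [2.57, 2.57, 3.14, 3.14, 3.14, 3.14].

### API

Orientations are given as a unit quaternion [w, x, y, z].
In Python, from rig import telemetry, cams, sign_off, spotter gives the robot as it stands.
- The arm moves only by the tool servo_tool, never from a script. Its argument "steps" is a list of rows, each a list of 6 numbers: the shift along the tool's x, y, z in mm, then the turn, a rotation vector about the tool's x, y, z in degrees. In form: [[x, y, z, ax, ay, az], ...]. A call has 1 to 8 rows; each row is the pose to reach, as a shift and turn from the pose commanded when the call began, along the tool's axes at that moment; what a row does not reach only later rows make up. A row lasts 1/10 s, in which the tool goes at most 50 mm and 8.59 degrees, less where a joint would pass 70% of its speed; a pose out of reach is approached as far as the arm can. A call with a gripper value outside its range is refused whole. "hand" is the closure in counts, from 0 (fully open) to 255 (shut), set as the call begins (left out, the last holds). The fingers move at their own pace and stop on an object; "grip_force" is the grip in N (left out, the last holds). Time passes only in rows, so rows that repeat a pose let the fingers close. It gives the time, the measured TCP pose, the force and the opening at its end, in the units of the state.
- telemetry.get_state(): the state, without advancing time (a new reading comes with each control period).
- cams.get_image(name): name is "side" or "top" or "wrist"; returns (picture, depth): 400x640x3 uint8, red, green, blue; 400x640 float32, m along the optical axis (not along the pixel's ray), 0 where there is no reading.
- cams.camera_model(name): a dict with "camera_matrix" (3x3 intrinsics, pixels), "origin" and "rotation" of the camera in the world; the wrist camera has in their place "tool_from_camera" (4x4, takes a point from camera to tool coordinates, whose origin is the TCP and whose axes are the flange's). Camera axes: x right, y up, looking along -z (the intrinsics and any distortion apply to the point x, -y, -z); pixel columns grow to the right and rows downward; lengths in m; the calibration is good to about 2 mm. A picture is of the moment at which its call begins: read the wrist's pose just before it. camera_model takes no time and is no camera call.
- sign_off(): hands the job in, once; it reports no verdict.
Trained networks look in the newest picture that a camera, given by its name, has taken for a name from the list of things; names that differ only in an ending like _2 or _b are one class to them, and where a whole thing is asked for, a point or a joint stands for the part that bears it (a point fixed in the world has none). Each returns a list of dicts, best first, with "conf" (0 to 1); they miss things now and then, are a little off and sometimes report something else, mostly with a low value. They report only what shows in the picture. A call takes as long as a camera call. They do not tell look-alikes from the thing itself.
- spotter.outline_of(query, camera): "region" (400x640 bool, what is visible of it) and "rect" ([left, top, width, height] in pixels, round what is visible of it).
The state is a dict: "clock": time; "qpos": joint angles; "qd": joint speeds; "effort": joint torques, N m; "position": TCP position; "ee_rot": TCP orientation; "contact_force": force on the tool from outside, world axes, zero at the start; "moment": the same for the moment, N m; "width": finger opening in m.
Only numpy, scipy, OpenCV 4.12 (cv2) and the standard library are available. Lean on these libraries where they do the work, as an engineer would, in place of code of your own. Each camera call takes 0.05 s, during which the arm holds its last target.

## Working session

There is one attempt and no reset: what is moved stays moved. The work goes in short steps, Python scripts to look and compute and a tool call to move; the robot and the scene stay as the last step left them, time stands still between calls to the robot, and variables do not carry over. Pictures are saved under pics/ and viewed, and the job is handed in when it is done.

Besides the shell and the picture viewer there is one more tool, called after "Call:" as name(argument=value, ...), one argument or row to a line, values as JSON. servo_tool: Moves the arm, as the interface text tells. Its arguments: {"type":"object","properties":{"steps":{"type":"array","items":{"type":"array","items":{"type":"number"}}},"hand":{"type":"number"},"grip_force":{"type":"number"}},"required":["steps"]}

```bash
mkdir -p pics; ls
cat > h.py <<'E'
import numpy as np, cv2
from rig import telemetry, cams, sign_off, spotter
from scipy.spatial.transform import Rotation as R
def Rq(q): return R.from_quat([q[1],q[2],q[3],q[0]]).as_matrix()
def pose(name, st=None):
    m=cams.camera_model(name); K=np.array(m["camera_matrix"])
    if name=="wrist":
        st=st or telemetry.get_state()
        T=np.eye(4);T[:3,:3]=Rq(st["ee_rot"]);T[:3,3]=st["position"]
        C=T@np.array(m["tool_from_camera"]); return K,C[:3,:3],C[:3,3],m
    return K,np.array(m["rotation"]),np.array(m["origin"]),m
def cloud(name,depth,st=None):
    K,Rc,o,m=pose(name,st)
    v,u=np.mgrid[0:400,0:640]
    d=depth
    x=(u-K[0,2])/K[0,0]*d; y=(v-K[1,2])/K[1,1]*d
    P=np.stack([x,-y,-d],-1)
    return P@Rc.T+o
def proj(name,p,st=None):
    K,Rc,o,m=pose(name,st); c=(np.asarray(p)-o)@Rc
    return K[0,0]*c[...,0]/-c[...,2]+K[0,2], K[1,1]*(-c[...,1])/-c[...,2]+K[1,2]
def save(n,im): cv2.imwrite("pics/"+n,im[...,::-1])
E
python3 - <<'E'
from h import *
print(telemetry.get_state())
for n in("side","top","wrist"):
    print(n,cams.camera_model(n))
    im,d=cams.get_image(n); save(n+"0.png",im); np.savez(n+"0.npz",im=im,d=d)
    if n!="wrist":
        for q in("carrier","scanner","tray","tray_front"):
            for r in spotter.outline_of(q,n): print(n,q,r["conf"],r["rect"],np.round(np.median(cloud(n,d)[r["region"]],0),3))
E
```

```text
pics
{'clock': 0.0, 'qpos': array([-1.42501487e+00,  2.76600224e-01,  1.50616114e+00, -2.79634702e-05,
        1.36070732e+00, -1.21000455e-01]), 'qd': array([-0.00097805, -0.00055819,  0.00230646,  0.00030432, -0.00088353,
       -0.00015389]), 'effort': array([ 1.99781352e-03, -4.16761994e+01, -2.45803767e+01,  3.13265118e-04,
        1.07992798e-02,  1.11660313e-05]), 'position': array([ 0.15148235, -0.55406302,  0.20042564]), 'ee_rot': array([-9.37774921e-04,  9.91115784e-01,  1.32998579e-01, -2.52927151e-05]), 'contact_force': array([-0.0900853 , -0.24959593,  1.103575  ]), 'moment': array([ 0.01518159, -0.05867442, -0.03707089]), 'width': 0.08543781523091282}
side {'camera_matrix': array([[417.31276251,   0.        , 322.89739546],
       [  0.        , 417.31276251, 194.76675647],
       [  0.        ,   0.        ,   1.        ]]), 'origin': array([0.0986024 , 0.54383546, 0.63134129]), 'rotation': array([-0.23684886, -0.12160883,  0.45933232,  0.84742417])}Traceback (most recent call last):
  File "<stdin>", line 8, in <module>
  File "h.py", line 18, in cloud
    return P@Rc.T+o
           ~^~~~~
ValueError: matmul: Input operand 1 has a mismatch in its core dimension 0, with gufunc signature (n?,k),(k,m?)->(n?,m?) (size 4 is different from 3)
```

```bash
sed -i 's/return K,np.array(m\["rotation"\])/return K,Rq(m["rotation"])/' h.py
python3 - <<'E'
from h import *
for n in("side","top","wrist"):
    print(n,cams.camera_model(n))
    im,d=cams.get_image(n); save(n+"0.png",im); np.savez(n+"0.npz",im=im,d=d)
    if n!="wrist":
        for q in("carrier","scanner","tray","tray_front"):
            for r in spotter.outline_of(q,n): print(n,q,r["conf"],r["rect"],np.round(np.median(cloud(n,d)[r["region"]],0),3))
E
```

```text
side {'camera_matrix': array([[417.31276251,   0.        , 322.89739546],
       [  0.        , 417.31276251, 194.76675647],
       [  0.        ,   0.        ,   1.        ]]), 'origin': array([0.0986024 , 0.54383546, 0.63134129]), 'rotation': array([-0.23684886, -0.12160883,  0.45933232,  0.84742417])}
side carrier 0.74 [421.0, 172.7, 15.4, 22.7] [ 0.354 -0.481  0.013]
side carrier 0.74 [250.9, 220.9, 39.2, 26.4] [ 0.585 -0.051  0.011]
side carrier 0.63 [402.3, 141.2, 27.4, 24.8] [ 0.44  -0.608  0.011]
side carrier 0.55 [352.4, 196.5, 29.5, 25.3] [ 0.437 -0.264  0.012]
side scanner 0.97 [0.0, 259.1, 266.7, 140.9] [0.541 0.346 0.125]
side tray 0.57 [190.8, 259.6, 71.8, 64.5] [0.536 0.139 0.032]
side tray 0.17 [0.2, 257.2, 267.6, 142.8] [0.541 0.346 0.125]
side tray_front 0.84 [193.2, 260.4, 71.0, 58.6] [0.536 0.139 0.032]
top {'camera_matrix': array([[493.97233663,   0.        , 323.80147204],
       [  0.        , 493.97233663, 200.3635479 ],
       [  0.        ,   0.        ,   1.        ]]), 'origin': array([ 0.27228504, -0.21848324,  1.32385461]), 'rotation': array([ 0.70686386
[... 411 characters left out ...]
7.2, 116.5] [0.548 0.329 0.122]
top tray 0.61 [152.2, 180.4, 56.8, 46.3] [0.542 0.167 0.031]
top tray_front 0.91 [151.6, 180.1, 58.5, 43.4] [0.542 0.166 0.031]
wrist {'camera_matrix': array([[332.30658209,   0.        , 322.35338571],
       [  0.        , 332.30658209, 198.82218352],
       [  0.        ,   0.        ,   1.        ]]), 'tool_from_camera': array([[ 1.43583131e-03,  9.65785139e-01,  2.59339552e-01,
         6.54236943e-02],
       [ 9.99998137e-01, -1.72126236e-03,  8.73530344e-04,
        -7.62719532e-04],
       [ 1.29003403e-03,  2.59337815e-01, -9.65785811e-01,
        -1.71703517e-01],
       [ 0.00000000e+00,  0.00000000e+00,  0.00000000e+00,
         1.00000000e+00]])}
```

View pics/side0.png

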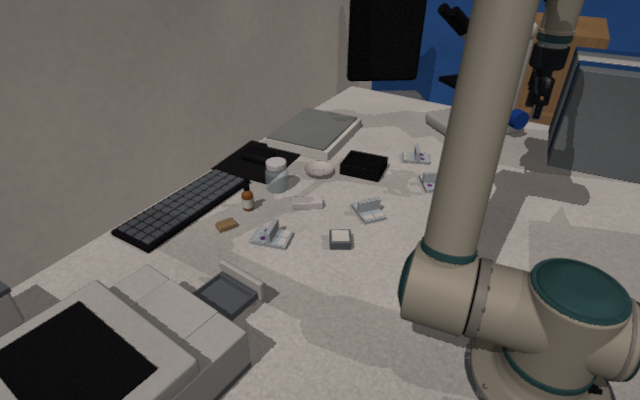

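View pics/top0.png

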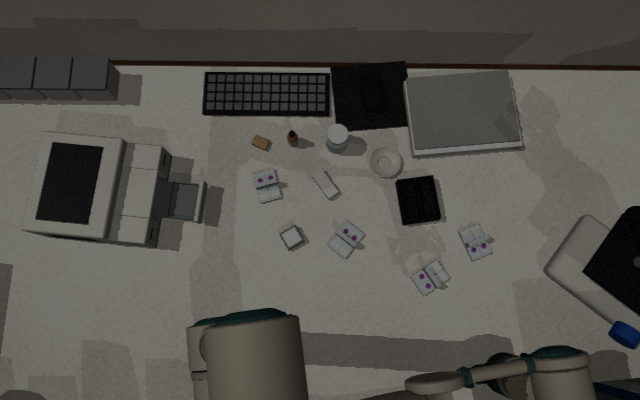

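View pics/wrist0.png

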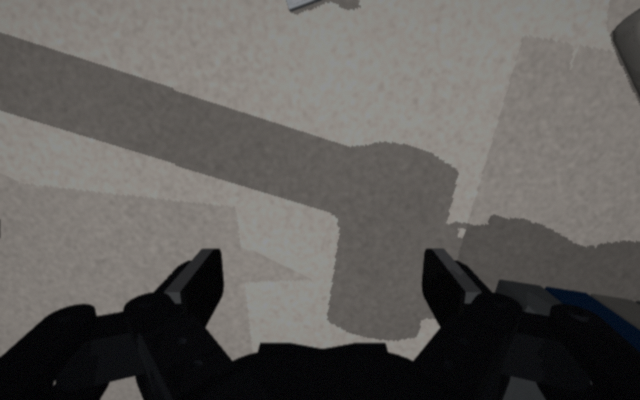

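Run:
```python
from h import *
for n in("top","side"):
    f=np.load(n+"0.npz"); P=cloud(n,f["d"]).reshape(-1,3)
    print(n,"desk z",np.percentile(P[(abs(P[:,0]-.4)<.3)&(abs(P[:,1]+.2)<.3),2],[25,50,75]))
    C=P[np.hypot(P[:,0]-.44,P[:,1]+.272)<.065]
    pl=C[C[:,2]>.006]; bar=C[(C[:,2]>.028)]
    rect=cv2.minAreaRect(pl[:,:2].astype(np.float32)); print("carrier rect",rect,len(pl))
    print("bar",len(bar),bar.mean(0),bar[:,2].max(),cv2.minAreaRect(bar[:,:2].astype(np.float32)))
    # scanner front top (z~0.092) & high
    S=P[(P[:,2]>.085)&(P[:,2]<.1)&(P[:,1]>.1)&(P[:,0]>.3)&(P[:,0]<.8)&(P[:,1]<.6)]
    print("low top",len(S),cv2.minAreaRect(S[:,:2].astype(np.float32)))
    S=P[(P[:,2]>.11)&(P[:,2]<.14)&(P[:,1]>.1)&(P[:,0]>.3)&(P[:,0]<.8)]
    print("high top",len(S),cv2.minAreaRect(S[:,:2].astype(np.float32)))
    S=P[(P[:,2]>.058)&(P[:,2]<.068)&(P[:,1]>.0)&(P[:,1]<.25)&(P[:,0]>.4)&(P[:,0]<.7)]
    print("front panel top",len(S),cv2.minAreaRect(S[:,:2].astype(np.float32)))
    S=P[(P[:,2]>.025)&(P[:,2]<.035)&(P[:,1]>.1)&(P[:,1]<.25)&(P[:,0]>.4)&(P[:,0]<.7)]
    print("recess floor",len(S),cv2.minAreaRect(S[:,:2].astype(np.float32)),np.median(S[:,2]))
im=np.load("top0.npz")["im"]
save("topz.png",np.hstack([cv2.resize(im[200:270,310:380],(400,400),interpolation=cv2.INTER_CUBIC),cv2.resize(im[165:245,140:220],(400,400),interpolation=cv2.INTER_CUBIC)]))
```

```text
top desk z [-0.00117809  0.00136624  0.02295803]
carrier rect ((0.44198429584503174, -0.27322325110435486), (0.10928909480571747, 0.10484445095062256), 70.01220703125) 712
bar 114 [ 0.44371033 -0.27719703  0.03951924] 0.04510056864558898 ((0.4442916512489319, -0.27761778235435486), (0.059258222579956055, 0.012450252659618855), 51.82022476196289)
low top 3726 ((0.5601686239242554, 0.36321693658828735), (0.29706451296806335, 0.2604432702064514), 84.86901092529297)
high top 8605 ((0.564359188079834, 0.4108782112598419), (0.21318264305591583, 0.260890930891037), 85.1075439453125)
front panel top 256 ((0.5406072735786438, 0.16383974254131317), (0.12412949651479721, 0.25857269763946533), 84.15594482421875)
recess floor 1298 ((0.5418040752410889, 0.16978728771209717), (0.13617663085460663, 0.25657758116722107), 85.61134338378906) 0.029485209091548614
side desk z [8.15987388e-05 2.17150709e-03 2.64706578e-01]
carrier rect ((0.44460830092430115, -0.27438175678253174), (0.06120048463344574, 0.08794182538986206), 51.47867965698242) 549
bar 147 [ 0.44468225 -0.27157385  0.03620936] 0.042301088245802365 ((0.4452815651893616, -0.2746290862560272), (0.05913156270980835, 0.015727968886494637), 52.44870376586914)
low top 6265 ((0.5528594255447388, 0.29040414094924927), (0.14499199390411377, 0.26334673166275024), 83.44803619384766)
high top 16435 ((0.56319260597229, 0.4025511145591736), (0.18678416311740875, 0.26224035024642944), 85.09674835205078)
front panel top 307 ((0.486417293548584, 0.1528024971485138), (0.06756874918937683, 0.2263566106557846), 51.17101287841797)
recess floor 1324 ((0.4940689206123352, 0.16479262709617615), (0.1053612008690834, 0.20101703703403473), 68.94741821289062) 0.030248367827283906
```

View pics/topz.png

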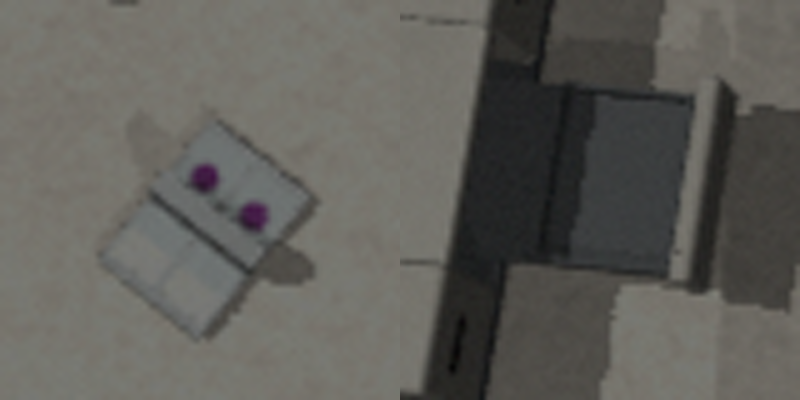

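```bash
cat >> h.py <<'E'
def goto(x,y,z,yaw):
    st=telemetry.get_state(); M=Rq(st["ee_rot"]); 
    d=M.T@(np.array([x,y,z])-st["position"])*1000
    c,s=np.cos(np.radians(yaw)),np.sin(np.radians(yaw))
    T=np.array([[c,s,0],[s,-c,0],[0,0,-1]])
    rv=R.from_matrix(M.T@T).as_rotvec(degrees=True)
    print("shift",np.round(d,1),"rot",np.round(rv,2),"yaw now",np.round(np.degrees(np.arctan2(M[1,0],M[0,0])),2),"clock",st["clock"])
E
python3 -c "
from h import *
goto(.444,-.276,.15,52)"
```

```text
shift [ 355.5 -191.8   51.3] rot [ 1.000e-02  0.000e+00 -3.671e+01] yaw now 15.29 clock 0.65
```

Call:
servo_tool(
  steps=[
    [45, -24, 6, 0, 0, -5],
    [90, -48, 13, 0, 0, -9],
    [133, -72, 19, 0, 0, -14],
    [178, -96, 26, 0, 0, -18.5],
    [222, -120, 32, 0, 0, -23],
    [267, -144, 38, 0, 0, -27.5],
    [311, -168, 45, 0, 0, -32],
    [355, -192, 51, 0, 0, -36.7],
  ],
  hand=0,
)

```text
clock: 1.45
position: [0.4398, -0.2791, 0.1512]
ee_rot: [0.0, 0.898, 0.44, 0.0]
contact_force: [0.7, -0.8, 0.1]
width: 0.0855
```

Call:
servo_tool(
  steps=[
    [0, 0, 0, 0, 0, 0],
    [0, 0, 0, 0, 0, 0],
    [0, 0, 0, 0, 0, 0],
    [0, 0, 0, 0, 0, 0],
    [0, 0, 0, 0, 0, 0],
  ],
)

```text
clock: 1.95
position: [0.4377, -0.2818, 0.1514]
ee_rot: [0.0, 0.899, 0.437, -0.0]
contact_force: [-0.5, 0.1, 0.7]
width: 0.0853
```

Run:
```python
from h import *
st=telemetry.get_state(); print(st["position"],st["qd"],st["contact_force"])
im,d=cams.get_image("wrist"); save("w1.png",im); np.savez("w1.npz",im=im,d=d)
P=cloud("wrist",d,st).reshape(-1,3)
goto(.444,-.276,.15,52)
ok=(d.ravel()>.12)
C=P[ok&(np.hypot(P[:,0]-.444,P[:,1]+.276)<.075)]
print("desk",np.median(P[ok&(P[:,2]<.006)&(P[:,2]>-.01),2]))
for lo,hi in((.006,.05),(.03,.05)):
    b=C[(C[:,2]>lo)&(C[:,2]<hi)]; print(len(b),b.mean(0),b[:,2].max(),cv2.minAreaRect(b[:,:2].astype(np.float32)))
```

```text
[ 0.43774148 -0.28183627  0.1513504 ] [ 0.00198974  0.00083919 -0.00023711  0.00122567  0.00075627 -0.00040589] [-0.46888545  0.07906743  0.70770995]
shift [8.3 1.4 1.3] rot [ 0.02  0.01 -0.15] yaw now 51.85 clock 2.0
desk -0.000935613866621221
5655 [ 0.44477281 -0.27443703  0.01470511] 0.04106246270385078 ((0.44405943155288696, -0.27535682916641235), (0.059902433305978775, 0.0861736312508583), 52.000823974609375)
954 [ 0.44468994 -0.27471583  0.03886472] 0.04106246270385078 ((0.44422245025634766, -0.2754852771759033), (0.05972321704030037, 0.011654750443994999), 51.796295166015625)
```

View pics/w1.png

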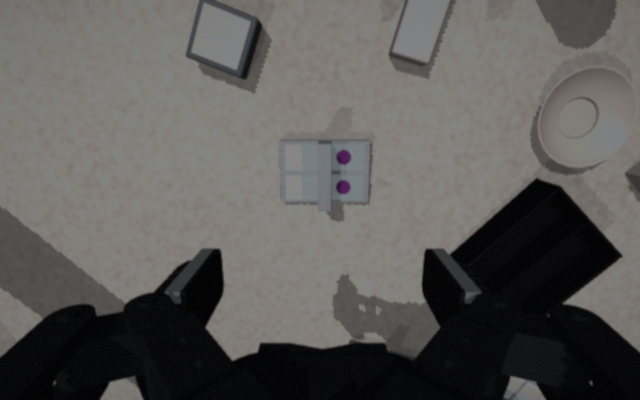

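```bash
python3 -c "
from h import *
goto(.4442,-.2754,.015,51.9)"
```

```text
shift [  8.9   1.1 136.3] rot [ 0.02  0.01 -0.05] yaw now 51.85 clock 2.0
```

Call:
servo_tool(
  steps=[
    [9, 1, 40, 0, 0, 0],
    [9, 1, 80, 0, 0, 0],
    [9, 1, 110, 0, 0, 0],
    [9, 1, 125, 0, 0, 0],
    [9, 1, 135, 0, 0, 0],
    [9, 1, 136, 0, 0, 0],
    [9, 1, 136, 0, 0, 0],
  ],
)

```text
clock: 2.7
position: [0.4452, -0.2748, 0.0157]
ee_rot: [0.001, 0.899, 0.438, 0.0]
contact_force: [1.0, 0.5, 0.4]
width: 0.0854
```

Run:
```python
from h import *
st=telemetry.get_state(); print(st["position"],st["contact_force"])
im,d=cams.get_image("wrist"); save("w2.png",im)
goto(.4442,-.2754,.013,51.9)
```

```text
[ 0.44518457 -0.27484074  0.01565934] [0.97244424 0.4894746  0.42360874]
shift [-1.1 -0.8  3.1] rot [0.12 0.01 0.06] yaw now 51.96 clock 2.75
```

View pics/w2.png

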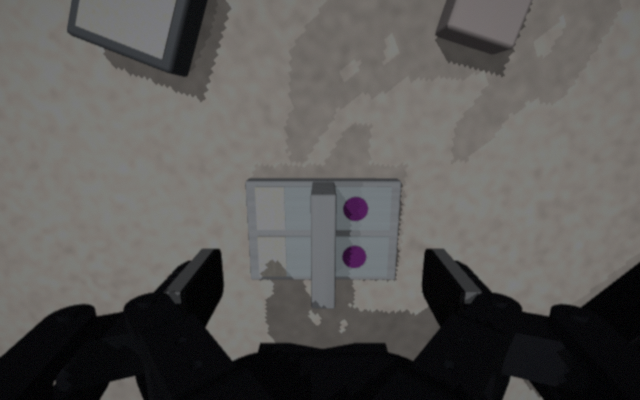

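Call:
servo_tool(
  steps=[
    [-1, 0, 2, 0, 0, 0],
    [-1, 0, 2, 0, 0, 0],
    [-1, 0, 2, 0, 0, 0],
    [-1, 0, 2, 0, 0, 0],
    [-1, 0, 2, 0, 0, 0],
    [-1, 0, 2, 0, 0, 0],
    [-1, 0, 2, 0, 0, 0],
    [-1, 0, 2, 0, 0, 0],
  ],
  hand=255,
  grip_force=40,
)

```text
clock: 3.55
position: [0.4442, -0.2749, 0.0131]
ee_rot: [0.0, 0.899, 0.438, -0.0]
contact_force: [0.3, -0.9, -1.1]
width: 0.0004
```

Call:
servo_tool(
  steps=[
    [0, 0, 0, 0, 0, 0],
    [0, 0, 0, 0, 0, 0],
  ],
)

```text
clock: 3.75
position: [0.4443, -0.2749, 0.0131]
ee_rot: [0.0, 0.899, 0.438, -0.0]
contact_force: [0.4, -0.4, -0.0]
width: -0.0003
```

Run:
```python
from h import *
st=telemetry.get_state(); print(st["position"],st["contact_force"],st["width"])
im,d=cams.get_image("wrist"); save("w3.png",im)
```

```text
[ 0.44425784 -0.27493955  0.01311782] [ 0.4252796  -0.35667152 -0.03152652] -0.0002959359208230533
```

View pics/w3.png

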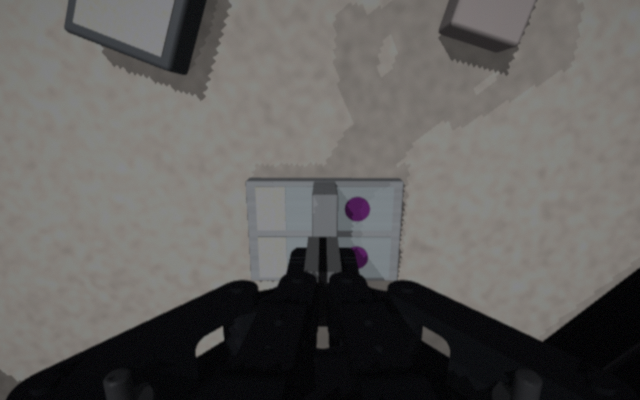

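Run:
```python
from h import *
im=cv2.imread("pics/w3.png"); z=cv2.resize(im[160:360,230:430],(600,600),interpolation=cv2.INTER_CUBIC)
cv2.imwrite("pics/w3z.png",np.clip(z.astype(float)*2.2,0,255).astype(np.uint8))
```

```text
(no output)
```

View pics/w3z.png

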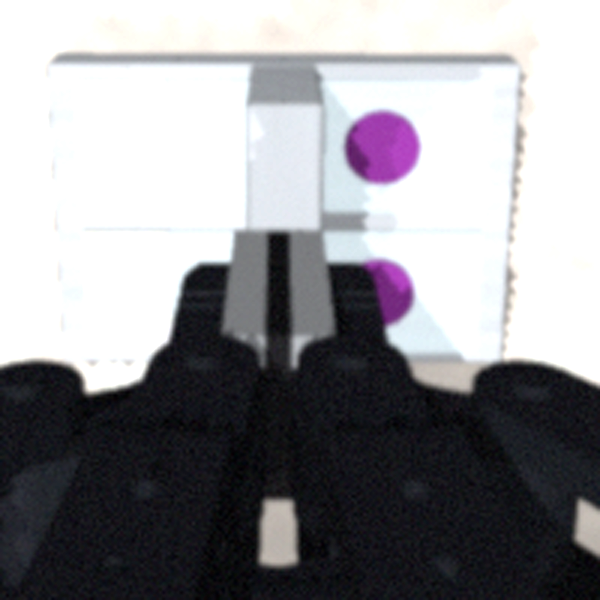

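Run:
```python
from h import *
st=telemetry.get_state()
im,d=cams.get_image("wrist"); np.savez("w4.npz",im=im,d=d)
M=Rq(st["ee_rot"]);P=(cloud("wrist",d,st)-st["position"])@M*1000
for r in (200,215,225,232,238,244,250,256,262,268,275,285):
    print(r,[tuple(np.round(P[r,c]).astype(int)) for c in (295,308,314,322,330,336,350)])
for p in ((0,0,0),(0,0,-.019),(0,0,-.03)): print(p,proj("wrist",M@np.array(p)+st["position"],st))
print(st["width"],st["effort"])
```

```text
200 [(np.int64(18), np.int64(-16), np.int64(3)), (np.int64(18), np.int64(-9), np.int64(3)), (np.int64(26), np.int64(-5), np.int64(-26)), (np.int64(26), np.int64(-1), np.int64(-26)), (np.int64(26), np.int64(3), np.int64(-26)), (np.int64(26), np.int64(5), np.int64(-26)), (np.int64(18), np.int64(14), np.int64(4))]
215 [(np.int64(10), np.int64(-16), np.int64(3)), (np.int64(10), np.int64(-9), np.int64(3)), (np.int64(19), np.int64(-5), np.int64(-27)), (np.int64(19), np.int64(-1), np.int64(-25)), (np.int64(19), np.int64(3), np.int64(-26)), (np.int64(19), np.int64(6), np.int64(-25)), (np.int64(10), np.int64(15), np.int64(3))]
225 [(np.int64(4), np.int64(-16), np.int64(3)), (np.int64(4), np.int64(-9), np.int64(3)), (np.int64(66), np.int64(-1), np.int64(-172)), (np.int64(14), np.int64(-1), np.int64(-25)), (np.int64(14), np.int64(3), np.int64(-26)), (np.int64(14), np.int64(6), np.int64(-26)), (np.int64(4), np.int64(15), np.int64(4))]
232 [(np.int64(0), np.int64(-16), np.int64(3)), (np.int64(0), np.int64(-9), np.int64(4)), (np.int64(11), np.int64(-5), np.int64(-26)), (np.int64(11), np.int64(-1),
[... 2330 characters left out ...]
4), np.int64(8), np.int64(-73))]
285 [(np.int64(13), np.int64(-9), np.int64(-78)), (np.int64(13), np.int64(-5), np.int64(-78)), (np.int64(13), np.int64(-3), np.int64(-78)), (np.int64(7), np.int64(-1), np.int64(-67)), (np.int64(13), np.int64(2), np.int64(-78)), (np.int64(13), np.int64(4), np.int64(-78)), (np.int64(13), np.int64(8), np.int64(-79))]
(0, 0, 0) (np.float64(323.6736676999031), np.float64(233.7957183070604))
(0, 0, -0.019) (np.float64(323.7772393845188), np.float64(247.61805676115932))
(0, 0, -0.03) (np.float64(323.84849164300624), np.float64(257.12715025603075))
7.291803136593429e-05 [ 2.11355757e-03 -4.06637263e+01 -1.76383048e+01 -3.56109222e-04
  6.64471881e-04  3.78605137e-06]
```

Run:
```python
from h import *
st=telemetry.get_state(); M=Rq(st["ee_rot"])
for f in("w1.npz","w4.npz"):
    D=np.load(f); d=D["d"]; P=(cloud("wrist",d,st)-st["position"])@M*1000
    m=(d>0.03)&(P[...,2]<-5)&(P[...,2]>-150)&(P[...,0]<14.5); m[:236]=0
    Q=P[m]
    o=np.argsort(-Q[:,2])[:8]; print(f,np.round(Q[o],0).tolist())
    for lo in range(-90,-10,10):
        q=Q[(Q[:,2]>=lo)&(Q[:,2]<lo+10)]
        if len(q): print(lo,len(q),np.round(np.percentile(q[:,0],[0,50,100])),"y",np.round(np.percentile(q[:,1],[0,25,50,75,100])))
im=cv2.imread("pics/w1.png")
cv2.imwrite("pics/w1z.png",np.clip(cv2.resize(im[220:400,100:560],(800,313)).astype(float)*3,0,255).astype(np.uint8))
for p in ((11,6,0),(11,-6,0),(11,45,-13),(11,-45,-13),(11,45,-40)): print(p,proj("wrist",M@(np.array(p)/1000.)+st["position"],st))
```

```text
w1.npz [[8.0, 42.0, -41.0], [-5.0, 43.0, -41.0], [3.0, 42.0, -42.0], [8.0, -44.0, -42.0], [-3.0, -44.0, -42.0], [6.0, -44.0, -42.0], [-4.0, 42.0, -42.0], [7.0, 42.0, -42.0]]
-90 2192 [ 4. 12. 14.] y [-75. -52. -42.  51.  74.]
-80 1836 [-6.  9. 13.] y [-57. -44.  42.  43.  56.]
-70 1913 [-11.   7.  12.] y [-57. -43.  42.  42.  56.]
-60 1554 [-11.   7.  13.] y [-57. -43. -43.  42.  56.]
-50 711 [-10.   4.  12.] y [-55. -43.  42.  42.  54.]
w4.npz [[-59.0, 162.0, -5.0], [-48.0, 174.0, -5.0], [-62.0, 160.0, -5.0], [-41.0, 179.0, -5.0], [-59.0, 163.0, -5.0], [-43.0, 177.0, -5.0], [-62.0, 160.0, -5.0], [-47.0, 175.0, -5.0]]
-90 6931 [-8. 11. 14.] y [-42. -27.   2.  26.  41.]
-80 2651 [-11.  12.  14.] y [-35. -10.  -2.   9.  34.]
-70 1019 [-11.   9.  13.] y [-18.  -2.  -1.   1.  17.]
-60 729 [ 7. 11. 12.] y [-14.  -7.  -0.   5.  13.]
-50 634 [ 7.  8. 12.] y [-14.  -7.  -0.   7.  13.]
-40 300 [ 7. 11. 12.] y [-14.  -6.  -1.   4.  12.]
-30 223 [-71. -63. -53.] y [152. 157. 160. 164. 169.]
-20 1170 [-73. -60. -44.] y [148. 156. 162. 167. 176.]
(11, 6, 0) (np.float64(334.7974613584564), np.float64(214.7561420633244))
(11, -6, 0) (np.float64(312.65044095802244), np.float64(214.71811974671976))
(11, 45, -13) (np.float64(413.09255816528673), np.float64(222.75379797738833))
(11, -45, -13) (np.float64(234.5364936982853), np.float64(222.4441722553069))
(11, 45, -40) (np.float64(429.7595974298905), np.float64(243.5770999404015))
```

View pics/w1z.png

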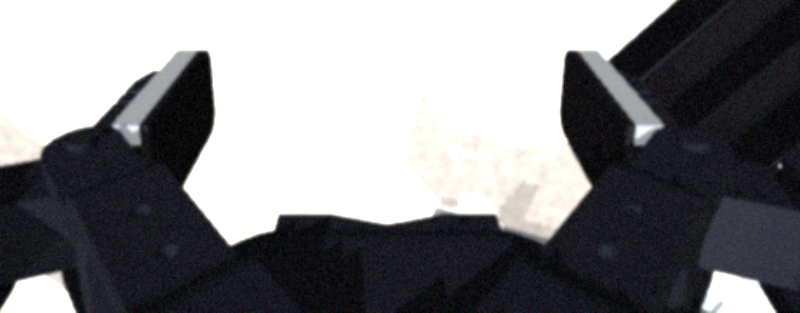

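Call:
servo_tool(
  steps=[
    [0, 0, -2, 0, 0, 0],
    [0, 0, -2, 0, 0, 0],
    [0, 0, -2, 0, 0, 0],
    [0, 0, -2, 0, 0, 0],
    [0, 0, -2, 0, 0, 0],
    [0, 0, -2, 0, 0, 0],
    [0, 0, -2, 0, 0, 0],
    [0, 0, -2, 0, 0, 0],
  ],
  hand=0,
)

```text
clock: 4.65
position: [0.4442, -0.2749, 0.0151]
ee_rot: [0.0, 0.899, 0.438, -0.0]
contact_force: [-0.0, 0.1, 0.3]
width: 0.0852
```

Call:
servo_tool(
  steps=[
    [0, 0, 5, 0, 0, 0],
    [0, 0, 10, 0, 0, 0],
    [0, 0, 15, 0, 0, 0],
    [0, 0, 17, 0, 0, 0],
    [0, 0, 17, 0, 0, 0],
  ],
)

```text
clock: 5.15
position: [0.4439, -0.2746, -0.0025]
ee_rot: [-0.001, 0.899, 0.438, -0.0]
contact_force: [0.0, 1.0, 0.6]
width: 0.0852
```

Run:
```python
from h import *
st=telemetry.get_state(); print(st["position"],st["contact_force"],st["width"])
im,d=cams.get_image("wrist"); save("w5.png",im)
i2,d2=cams.get_image("side"); save("s5.png",cv2.resize(i2[100:300,250:570],(800,500),interpolation=cv2.INTER_CUBIC))
M=Rq(st["ee_rot"]); W=cloud("wrist",d,st);P=(W-st["position"])@M*1000
m=(d>.03)&(np.abs(P[...,0])<14)&(np.abs(np.abs(P[...,1])-45)<12)&(P[...,2]<-20)
Q=P[m]; print("tip z",np.percentile(Q[:,2],[98,99.5]), "desk",np.median(W[...,2][(W[...,2]<.006)&(W[...,2]>-.02)]))
```

```text
[ 0.44389687 -0.27464402 -0.00248109] [0.03451862 0.95985745 0.55640935] 0.0852395660666804
tip z [-46.10916128 -43.41635479] desk -0.0009607370424145195
```

View pics/w5.png

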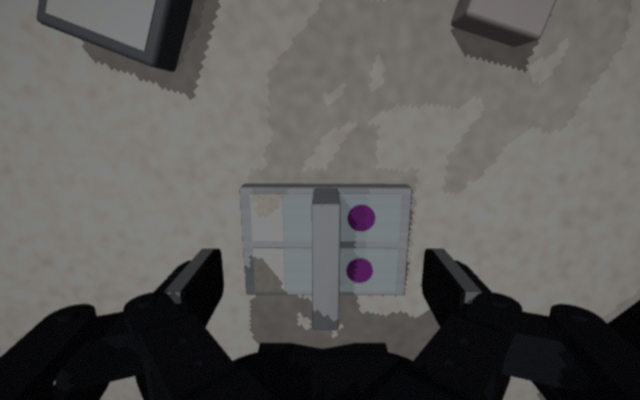

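View pics/s5.png

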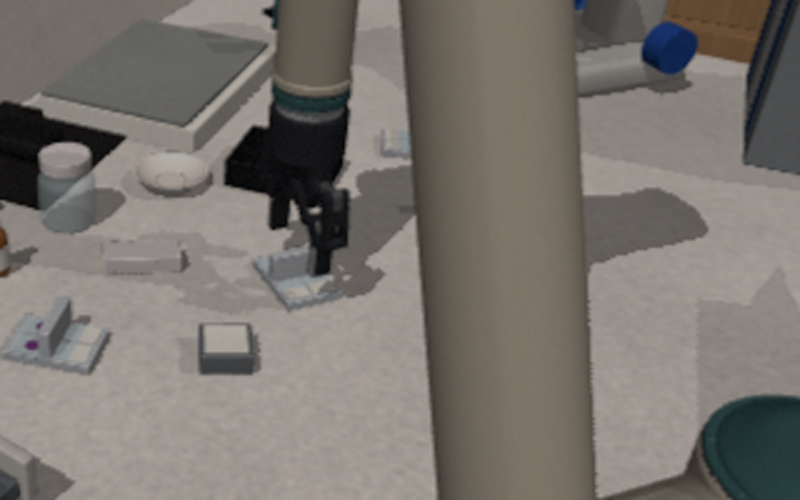

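The reported TCP height is below the desk and there is still no contact. The pads show about 41 mm behind that TCP when open and about 28 mm when shut. So the real fingertips end about 28 mm short of the stated TCP, and I'll correct all heights for that.

Call:
servo_tool(
  steps=[
    [0, 0, 5, 0, 0, 0],
    [0, 0, 9, 0, 0, 0],
    [0, 0, 11, 0, 0, 0],
    [0, 0, 11, 0, 0, 0],
  ],
)

```text
clock: 5.65
position: [0.444, -0.2747, -0.0133]
ee_rot: [-0.0, 0.899, 0.438, -0.0]
contact_force: [0.0, 0.1, 0.4]
width: 0.0851
```

Call:
servo_tool(
  steps=[
    [0, 0, 0, 0, 0, 0],
    [0, 0, 0, 0, 0, 0],
    [0, 0, 0, 0, 0, 0],
    [0, 0, 0, 0, 0, 0],
    [0, 0, 0, 0, 0, 0],
    [0, 0, 0, 0, 0, 0],
    [0, 0, 0, 0, 0, 0],
    [0, 0, 0, 0, 0, 0],
  ],
  hand=255,
  grip_force=40,
)

```text
clock: 6.45
position: [0.4445, -0.2751, -0.0126]
ee_rot: [0.0, 0.899, 0.438, 0.0]
contact_force: [-0.7, 0.0, 2.4]
width: 0.011
```

Run:
```python
from h import *
st=telemetry.get_state(); print(st["position"],st["contact_force"],st["width"])
im,d=cams.get_image("wrist"); save("w6.png",im)
```

```text
[ 0.44450472 -0.27510691 -0.01261122] [-0.7481852  0.0175962  2.3781917] 0.010989889455344992
```

View pics/w6.png

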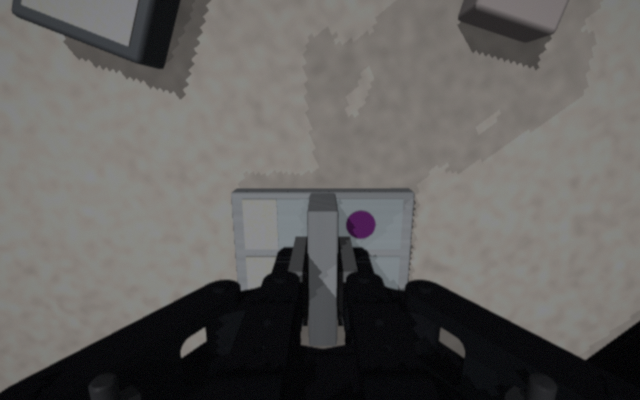

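Call:
servo_tool(
  steps=[
    [0, 0, -3, 0, 0, 0],
    [0, 0, -10, 0, 0, 0],
    [0, 0, -30, 0, 0, 0],
    [0, 0, -60, 0, 0, 0],
    [0, 0, -100, 0, 0, 0],
    [0, 0, -140, 0, 0, 0],
    [0, 0, -170, 0, 0, 0],
    [0, 0, -180, 0, 0, 0],
  ],
)

```text
clock: 7.3
position: [0.4457, -0.276, 0.1708]
ee_rot: [0.003, 0.899, 0.438, 0.001]
contact_force: [1.7, 0.3, -2.5]
width: 0.0113
```

Run:
```python
from h import *
goto(.532,.055,.17,85.1)
st=telemetry.get_state(); print(st["position"],st["contact_force"],st["width"])
```

```text
shift [ 3.140e+02 -1.359e+02 -2.000e-01] rot [  0.36   0.12 -33.11] yaw now 51.99 clock 7.3
[ 0.44570333 -0.27601885  0.17076648] [ 1.68018894  0.30098007 -2.51951955] 0.011278844270507028
```

Call:
servo_tool(
  steps=[
    [20, -8, 0, 0, 0, -3],
    [55, -24, 0, 0, 0, -7],
    [95, -41, 0, 0, 0, -11],
    [135, -58, 0, 0, 0, -15],
    [175, -75, 0, 0, 0, -19],
    [215, -93, 0, 0, 0, -23],
    [255, -110, 0, 0, 0, -27],
    [290, -125, 0, 0, 0, -31],
  ],
)

```text
clock: 8.1
position: [0.5234, 0.0328, 0.1656]
ee_rot: [-0.001, 0.748, 0.664, -0.001]
contact_force: [0.3, -0.1, -2.7]
width: 0.0109
```

Call:
servo_tool(
  steps=[
    [14, 4, 0, 0, 0, -1],
    [22, 5, 0, 0, 0, -2],
    [24, 5, 0, 0, 0, -2],
    [24, 5, 0, 0, 0, -2],
    [24, 5, 0, 0, 0, -2],
    [24, 5, 0, 0, 0, -2],
  ],
)

```text
clock: 8.7
position: [0.5321, 0.0526, 0.1671]
ee_rot: [0.0, 0.738, 0.675, -0.0]
contact_force: [-0.0, -0.4, -1.1]
width: 0.0112
```

Run:
```python
from h import *
st=telemetry.get_state(); print(st["position"],st["contact_force"],st["width"])
goto(.532,.055,.17,85.1)
im,d=cams.get_image("wrist"); save("w7.png",im); np.savez("w7.npz",im=im,d=d,p=st["position"],q=st["ee_rot"])
```

```text
[0.53207762 0.05264098 0.16714394] [-0.04874417 -0.4327806  -1.11237943] 0.011154591271247447
shift [ 2.3 -0.3 -2.9] rot [-0.    0.03 -0.21] yaw now 84.89 clock 8.7
```

View pics/w7.png

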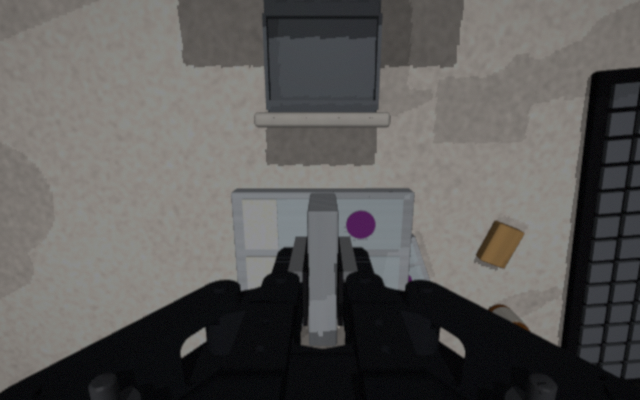

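```bash
python3 - <<'E'
from h import *
D=np.load("w7.npz"); st=dict(position=D["p"],ee_rot=D["q"]); d=D["d"]; M=Rq(st["ee_rot"])
W=cloud("wrist",d,st); a=np.radians(85.1); ex=np.array([np.cos(a),np.sin(a)]); ey=np.array([-np.sin(a),np.cos(a)])
o=np.array([.547,.214]); S=(W[...,:2]-o)@np.stack([ex,ey],1); Z=W[...,2]
mm=lambda v:np.round(np.asarray(v)*1000,1)
pan=(Z>.056)&(Z<.068)&(np.mgrid[0:400,0:640][0]<170)
print("panel",pan.sum(),mm(np.median(Z[pan])),cv2.minAreaRect(W[pan][:,:2].astype(np.float32)),mm(np.percentile(S[pan],[1,50,99],0)))
for c in (322,285,360,300):
    print(c,[(r,*mm([S[r,c,0],Z[r,c]])) for r in list(range(0,36,3))+list(range(88,130,3))])
for r in (40,60,80):
    print(r,[(c,*mm([S[r,c,1],Z[r,c]])) for c in list(range(258,280,2))+list(range(370,390,2))])
# held carrier in tool frame
P=(W-st["position"])@M
pl=(P[...,2]>-.01)&(P[...,2]<.03)&(d>.1)&(abs(P[...,0])<.06)&(abs(P[...,1])<.06)
Q=P[pl]; print("plate z",mm(np.percentile(Q[:,2],[5,50,95])),"x",mm(np.percentile(Q[:,0],[0,50,99.5,100])),"y",mm(np.percentile(Q[:,1],[.5,50,99.5])))
E
python3 - <<'E'
import cv2
im=cv2.imread("pics/w7.png"); import numpy as np
cv2.imwrite("pics/w7z.png",np.clip(cv2.resize(im[0:140,240:400],(800,600)).astype(float)*2.5,0,255).astype(np.uint8))
E
```

```text
panel 2024 60.7 ((0.5364587903022766, 0.11146950721740723), (0.011205418035387993, 0.11190111935138702), 84.9769058227539) [[-108.7  -52.2]
 [-102.9    1.6]
 [ -97.4   56. ]]
322 [(0, np.float64(-7.3), np.float64(28.4)), (3, np.float64(-12.6), np.float64(39.3)), (6, np.float64(-14.5), np.float64(38.5)), (9, np.float64(-16.8), np.float64(38.7)), (12, np.float64(-18.9), np.float64(38.6)), (15, np.float64(-21.1), np.float64(38.4)), (18, np.float64(-21.1), np.float64(29.3)), (21, np.float64(-23.0), np.float64(27.7)), (24, np.float64(-25.7), np.float64(29.3)), (27, np.float64(-28.2), np.float64(30.2)), (30, np.float64(-30.3), np.float64(29.3)), (33, np.float64(-32.7), np.float64(29.6)), (88, np.float64(-77.0), np.float64(28.8)), (91, np.float64(-79.6), np.float64(28.4)), (94, np.float64(-82.2), np.float64(30.3)), (97, np.float64(-84.7), np.float64(30.2)), (100, np.float64(-87.5), np.float64(38.8)), (103, np.float64(-90.0), np.float64(39.1)), (106, np.float64(-92.5), np.float64(39.2)), (109, np.float64(-95.1), np.float64(40.4)), (112, np.float64(-97.5), np.float64(58.2)), (115, np.float64(
[... 6335 characters left out ...]
at64(-1.2))]Traceback (most recent call last):
  File "<stdin>", line 15, in <module>
    return _quantile_unchecked(
        a, q, axis, out, overwrite_input, method, keepdims, weights)
    return _ureduce(a,
                    func=_quantile_ureduce_func,
    ...<5 lines>...
                    overwrite_input=overwrite_input,
                    method=method)
    r = func(a, **kwargs)
    result = _quantile(arr,
                       quantiles=q,
    ...<2 lines>...
                       out=out,
                       weights=wgt)
    slices_having_nans = np.isnan(arr[-1, ...])
                                  ~~~^^^^^^^^^
IndexError: index -1 is out of bounds for axis 0 with size 0
```

View pics/w7z.png

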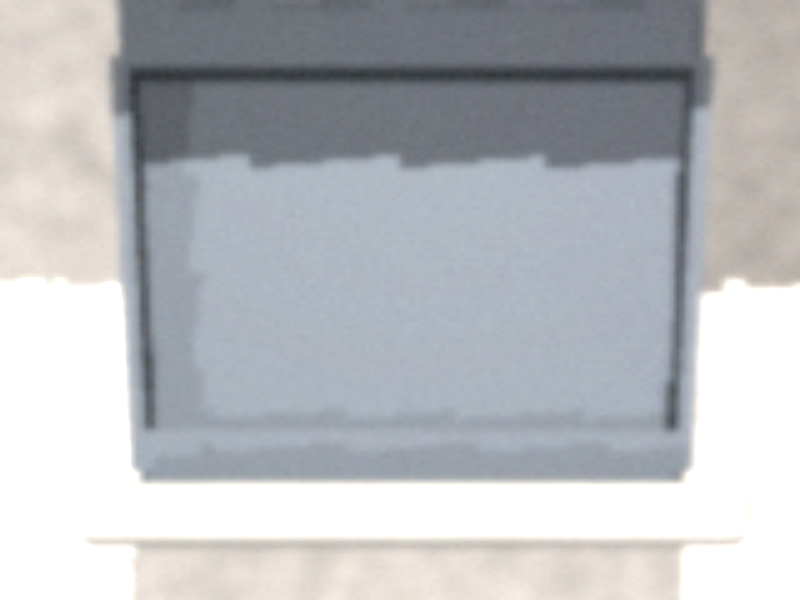

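Run:
```python
from h import *
D=np.load("w7.npz"); st=dict(position=D["p"],ee_rot=D["q"]); d=D["d"]; M=Rq(st["ee_rot"])
P=(cloud("wrist",d,st)-st["position"])@M*1000
for r,c in((195,322),(210,322),(230,322),(195,260),(220,260),(250,260),(220,360),(196,390)): print(r,c,d[r,c],np.round(P[r,c],1))
pl=(P[...,2]>-10)&(P[...,2]<14)&(d>.1)&(abs(P[...,0])<60)&(abs(P[...,1])<60)
Q=P[pl];print(len(Q)); 
print("z",np.percentile(Q[:,2],[5,50,95]),"x",np.percentile(Q[:,0],[0,50,99.5,100]),"y",np.percentile(Q[:,1],[.5,50,99.5]))
top=Q[abs(Q[:,2]-np.median(Q[:,2]))<2.5]
A=np.c_[top[:,:2],np.ones(len(top))]; print("plane slopes",np.linalg.lstsq(A,top[:,2],rcond=None)[0])
m=pl.astype(np.uint8)
# front edge line: max x per y
ys=np.arange(-38,39,4); 
e=[ (y,Q[(abs(Q[:,1]-y)<2)][:,0].max()) for y in ys]; print(np.round(e,1).tolist())
```

```text
195 322 0.14866678 [ 29.4  -0.5 -27.6]
210 322 0.12718888 [ 29.2  -0.4 -49.9]
230 322 0.12787679 [ 21.6  -0.4 -51.3]
195 260 0.1556006 [ 27.7 -29.5 -20.9]
220 260 0.15685776 [ 16.  -29.7 -22.8]
250 260 0.16278361 [ -0.1 -30.8 -20.9]
220 360 0.0 [  66.2   -0.3 -171.7]
196 390 0.15566471 [ 27.3  31.4 -21. ]
0Traceback (most recent call last):
  File "<stdin>", line 7, in <module>
    return _quantile_unchecked(
        a, q, axis, out, overwrite_input, method, keepdims, weights)
    return _ureduce(a,
                    func=_quantile_ureduce_func,
    ...<5 lines>...
                    overwrite_input=overwrite_input,
                    method=method)
    r = func(a, **kwargs)
    result = _quantile(arr,
                       quantiles=q,
    ...<2 lines>...
                       out=out,
                       weights=wgt)
    slices_having_nans = np.isnan(arr[-1, ...])
                                  ~~~^^^^^^^^^
IndexError: index -1 is out of bounds for axis 0 with size 0
```

Run:
```python
from h import *
D=np.load("w7.npz"); st=dict(position=D["p"],ee_rot=D["q"]); d=D["d"]; M=Rq(st["ee_rot"])
P=(cloud("wrist",d,st)-st["position"])@M*1000
r=np.mgrid[0:400,0:640][0]
pl=(P[...,2]>-26)&(P[...,2]<-18)&(d>.1)&(abs(P[...,0])<60)&(abs(P[...,1])<60)
Q=P[pl];print(len(Q)); 
print("z",np.percentile(Q[:,2],[5,50,95]),"x",np.percentile(Q[:,0],[0,50,99.5,100]),"y",np.percentile(Q[:,1],[.5,50,99.5]))
A=np.c_[Q[:,:2],np.ones(len(Q))]; print("plane slopes",np.linalg.lstsq(A,Q[:,2],rcond=None)[0])
e=np.array([(y,np.percentile(Q[abs(Q[:,1]-y)<2][:,0],99)) for y in range(-38,39,4)]); print(np.round(e,1).tolist(), np.degrees(np.polyfit(*e[abs(e[:,0])>8].T,1)[0]))
for x in (5,15,25):
    q=Q[abs(Q[:,0]-x)<2]; print(x,q[:,1].min(),q[:,1].max())
c=W=None
goto(.5409,.1601,.08,85.0)
```

```text
11052
z [-23.57494404 -22.37563366 -20.724873  ] x [-21.35344051  13.00765316  29.617289    30.03911785] y [-42.6922148    0.88489043  42.23980655]
plane slopes [ 5.29505627e-03  1.37222388e-03 -2.23442095e+01]
[[-38.0, 29.4], [-34.0, 29.4], [-30.0, 29.4], [-26.0, 29.5], [-22.0, 29.5], [-18.0, 29.6], [-14.0, 29.5], [-10.0, 29.6], [-6.0, 29.7], [-2.0, 29.7], [2.0, 29.8], [6.0, 29.9], [10.0, 29.6], [14.0, 29.6], [18.0, 29.6], [22.0, 29.6], [26.0, 29.6], [30.0, 29.5], [34.0, 29.5], [38.0, 29.5]] 0.09630268329191977
5 -43.306177576579934 42.7362107699256
15 -43.226905813559895 42.918103581784635
25 -43.29291451700507 42.19876270148639
shift [107.7  -0.8  87.1] rot [ 0.    0.02 -0.1 ] yaw now 84.9 clock 8.75
```

Call:
servo_tool(
  steps=[
    [25, 0, 0, 0, 0, 0],
    [55, 0, 10, 0, 0, 0],
    [85, -1, 30, 0, 0, 0],
    [100, -1, 60, 0, 0, 0],
    [108, -1, 80, 0, 0, 0],
    [108, -1, 95, 0, 0, 0],
    [108, -1, 97, 0, 0, 0],
    [108, -1, 97, 0, 0, 0],
  ],
)

```text
clock: 9.55
position: [0.5407, 0.1609, 0.0701]
ee_rot: [-0.0, 0.738, 0.675, -0.0]
contact_force: [-0.9, -0.2, -1.8]
width: 0.0118
```

Call:
servo_tool(
  steps=[
    [0, 0, 0, 0, 0, 0],
    [0, 0, 0, 0, 0, 0],
    [0, 0, 0, 0, 0, 0],
  ],
)

```text
clock: 9.85
position: [0.5413, 0.1613, 0.071]
ee_rot: [0.001, 0.738, 0.675, 0.001]
contact_force: [0.5, -1.3, -2.1]
width: 0.0115
```

Run:
```python
from h import *
st=telemetry.get_state(); print(st["position"],st["contact_force"],st["width"])
goto(.5409,.1604,.0174,85.0)
im,d=cams.get_image("wrist"); save("w8.png",im); np.savez("w8.npz",im=im,d=d,p=st["position"],q=st["ee_rot"])
```

```text
[0.54132409 0.16129607 0.07101817] [ 0.52611681 -1.25442065 -2.1399857 ] 0.011489763082606462
shift [-0.9 -0.4 53.6] rot [ 0.1  -0.02 -0.04] yaw now 84.96 clock 9.85
```

View pics/w8.png

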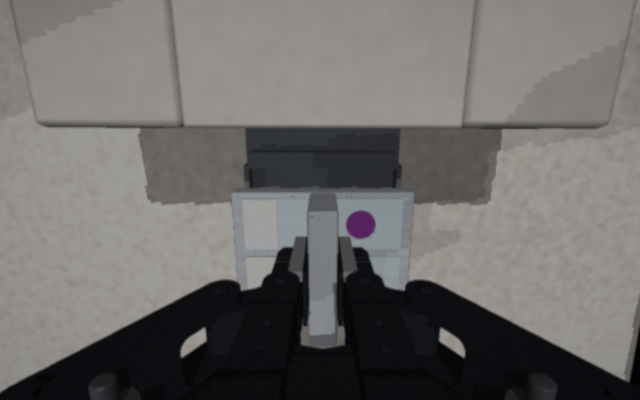

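Run:
```python
from h import *
D=np.load("w8.npz"); st=dict(position=D["p"],ee_rot=D["q"]); d=D["d"]; M=Rq(st["ee_rot"])
W=cloud("wrist",d,st);P=(W-st["position"])@M*1000
for c in(280,322,370): print(c,[(r,*np.round([P[r,c,0],W[r,c,2]*1000],1)) for r in range(146,192,3)])
for r in(170,178,184): print(r,[(c,*np.round([P[r,c,1],W[r,c,2]*1000],1)) for c in list(range(240,258,2))+list(range(388,406,2))])
```

```text
280 [(146, np.float64(44.0), np.float64(29.2)), (149, np.float64(42.1), np.float64(29.7)), (152, np.float64(41.4), np.float64(39.6)), (155, np.float64(39.6), np.float64(39.8)), (158, np.float64(37.6), np.float64(38.6)), (161, np.float64(35.8), np.float64(38.8)), (164, np.float64(33.9), np.float64(38.7)), (167, np.float64(32.0), np.float64(38.7)), (170, np.float64(28.4), np.float64(28.7)), (173, np.float64(26.3), np.float64(28.0)), (176, np.float64(24.3), np.float64(28.3)), (179, np.float64(22.6), np.float64(29.6)), (182, np.float64(20.4), np.float64(28.6)), (185, np.float64(18.6), np.float64(29.5)), (188, np.float64(29.4), np.float64(84.9)), (191, np.float64(29.6), np.float64(91.7))]
322 [(146, np.float64(43.9), np.float64(28.6)), (149, np.float64(42.2), np.float64(29.8)), (152, np.float64(41.4), np.float64(39.0)), (155, np.float64(39.4), np.float64(37.9)), (158, np.float64(37.5), np.float64(37.7)), (161, np.float64(35.6), np.float64(37.6)), (164, np.float64(34.0), np.float64(38.8)), (167, np.float64(32.1), np.float64(39.2)), (170, np.float64(28.6), np.float64(29.9)), (173, np.float6
[... 2642 characters left out ...]
.9)), (244, np.float64(-59.1), np.float64(-0.7)), (246, np.float64(-48.2), np.float64(38.9)), (248, np.float64(-47.1), np.float64(38.6)), (250, np.float64(-46.3), np.float64(36.2)), (252, np.float64(-46.4), np.float64(29.9)), (254, np.float64(-45.4), np.float64(28.8)), (256, np.float64(-44.0), np.float64(29.0)), (388, np.float64(42.9), np.float64(28.7)), (390, np.float64(44.3), np.float64(28.4)), (392, np.float64(45.5), np.float64(28.9)), (394, np.float64(45.7), np.float64(33.8)), (396, np.float64(45.8), np.float64(39.0)), (398, np.float64(47.5), np.float64(37.3)), (400, np.float64(48.5), np.float64(38.5)), (402, np.float64(59.4), np.float64(-1.0)), (404, np.float64(60.8), np.float64(-0.7))]
```

Call:
servo_tool(
  steps=[
    [-1.2, 0, 10, 0, 0, 0],
    [-1.2, 0, 20, 0, 0, 0],
    [-1.2, 0, 30, 0, 0, 0],
    [-1.2, 0, 38, 0, 0, 0],
    [-1.2, 0, 44, 0, 0, 0],
    [-1.2, 0, 48, 0, 0, 0],
    [-1.2, 0, 50, 0, 0, 0],
    [-1.2, 0, 50, 0, 0, 0],
  ],
)

```text
clock: 10.7
position: [0.5406, 0.1602, 0.0199]
ee_rot: [-0.0, 0.737, 0.676, -0.0]
contact_force: [-0.3, -0.0, -2.1]
width: 0.0113
```

Call:
servo_tool(
  steps=[
    [0, 0, 1, 0, 0, 0],
    [0, 0, 2, 0, 0, 0],
    [0, 0, 2.5, 0, 0, 0],
    [0, 0, 2.5, 0, 0, 0],
  ],
)

```text
clock: 11.1
position: [0.5406, 0.1602, 0.0177]
ee_rot: [0.0, 0.737, 0.676, 0.0]
contact_force: [-0.5, -0.2, -1.8]
width: 0.0112
```

Call:
servo_tool(
  steps=[
    [0, 0, 0.5, 0, 0, 0],
    [0, 0, 0.5, 0, 0, 0],
    [0, 0, 0.5, 0, 0, 0],
  ],
)

```text
clock: 11.4
position: [0.5407, 0.1602, 0.0174]
ee_rot: [0.0, 0.737, 0.675, 0.0]
contact_force: [0.5, 0.5, 0.9]
width: 0.011
```

Call:
servo_tool(
  steps=[
    [0, 0, 0, 0, 0, 0],
    [0, 0, 0, 0, 0, 0],
    [0, 0, 0, 0, 0, 0],
    [0, 0, 0, 0, 0, 0],
    [0, 0, 0, 0, 0, 0],
  ],
  hand=150,
)

```text
clock: 11.9
position: [0.5406, 0.1602, 0.0171]
ee_rot: [0.0, 0.737, 0.676, 0.0]
contact_force: [-0.4, -0.3, -0.5]
width: 0.0355
```

Call:
servo_tool(
  steps=[
    [0, 0, -8, 0, 0, 0],
    [0, 0, -20, 0, 0, 0],
    [0, 0, -40, 0, 0, 0],
    [0, 0, -70, 0, 0, 0],
    [0, 0, -100, 0, 0, 0],
    [0, 0, -130, 0, 0, 0],
    [0, 0, -140, 0, 0, 0],
  ],
)

```text
clock: 12.6
position: [0.5429, 0.1607, 0.1617]
ee_rot: [0.002, 0.737, 0.676, 0.003]
contact_force: [0.9, 1.6, -1.0]
width: 0.0351
```

Call:
servo_tool(
  steps=[
    [-50, 0, 0, 0, 0, 0],
    [-90, 0, 0, 0, 0, 0],
    [-105, 0, 0, 0, 0, 0],
    [-105, 0, 0, 0, 0, 0],
    [-105, 0, 0, 0, 0, 0],
    [-105, 0, 0, 0, 0, 0],
  ],
  hand=255,
)

```text
clock: 13.2
position: [0.5315, 0.0568, 0.157]
ee_rot: [-0.0, 0.737, 0.676, 0.0]
contact_force: [-0.8, -0.1, 0.1]
width: -0.0001
```

Run:
```python
from h import *
st=telemetry.get_state(); print(st["position"],st["contact_force"],st["width"])
im,d=cams.get_image("wrist"); save("w9.png",im); np.savez("w9.npz",im=im,d=d,p=st["position"],q=st["ee_rot"])
W=cloud("wrist",d,st);v=np.mgrid[0:400,0:640][0]
Z=W[...,2]
near=(np.hypot(W[...,0]-.5405,W[...,1]-.16)<.1)&(v<175)
bar=near&(Z>.064)&(Z<.075); print("bar",bar.sum(),np.median(Z[bar]),cv2.minAreaRect(W[bar][:,:2].astype(np.float32)))
pan=near&(Z>.056)&(Z<.064)&(W[...,1]<.125); print("pan",pan.sum(),W[pan].mean(0),cv2.minAreaRect(W[pan][:,:2].astype(np.float32)))
```

```text
[0.53149329 0.0568194  0.15696711] [-0.81831131 -0.08211199  0.06118566] -0.0001182400132659244
bar 1471 0.0690179469135711 ((0.5404354333877563, 0.1597772240638733), (0.05976269766688347, 0.011778500862419605), 84.75565338134766)
pan 2103 [0.53666972 0.11137344 0.06065281] ((0.5362420678138733, 0.11094827204942703), (0.01177563052624464, 0.11189703643321991), 85.07395935058594)
```

View pics/w9.png

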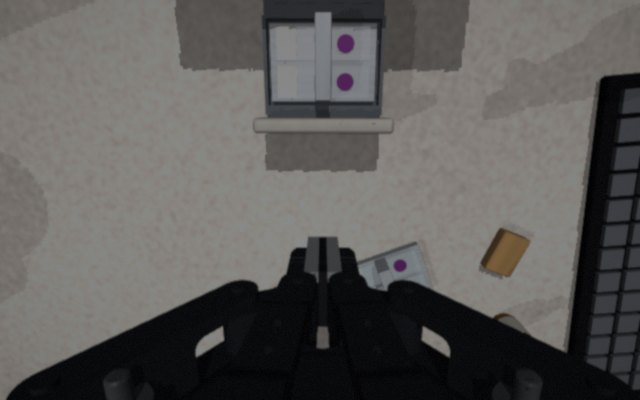

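Run:
```python
from h import *
goto(.5325,.068,.008,85.0)
```

```text
shift [1.11e+01 1.00e-01 1.49e+02] rot [-0.01 -0.03  0.06] yaw now 85.06 clock 13.25
```

Call:
servo_tool(
  steps=[
    [5, 0, 30, 0, 0, 0],
    [10, 0, 70, 0, 0, 0],
    [11, 0, 105, 0, 0, 0],
    [11, 0, 130, 0, 0, 0],
    [11, 0, 145, 0, 0, 0],
    [11, 0, 149, 0, 0, 0],
    [11, 0, 149, 0, 0, 0],
  ],
)

```text
clock: 13.95
position: [0.5322, 0.0674, 0.0077]
ee_rot: [-0.0, 0.737, 0.676, -0.0]
contact_force: [-0.1, 1.1, -0.7]
width: -0.0001
```

Call:
servo_tool(
  steps=[
    [5, 0, 0, 0, 0, 0],
    [10, 0, 0, 0, 0, 0],
    [14, 0, 0, 0, 0, 0],
    [18, 0, 0, 0, 0, 0],
    [20, 0, 0, 0, 0, 0],
    [22, 0, 0, 0, 0, 0],
  ],
)

```text
clock: 14.55
position: [0.5344, 0.0888, 0.0083]
ee_rot: [0.0, 0.737, 0.676, 0.0]
contact_force: [0.2, 0.5, 0.6]
width: 0.0001
```

Run:
```python
from h import *
st=telemetry.get_state(); print(st["position"],st["contact_force"])
im,d=cams.get_image("wrist"); save("w10.png",im)
i2,d2=cams.get_image("side"); save("s10.png",cv2.resize(i2[180:380,100:420],(800,500),interpolation=cv2.INTER_CUBIC))
goto(.536,.105,.008,85)
```

```text
[0.53436689 0.08875189 0.00825835] [0.2242334  0.51131597 0.62413279]
shift [16.4  0.2  0.1] rot [ 0.01  0.   -0.  ] yaw now 85.0 clock 14.65
```

View pics/w10.png

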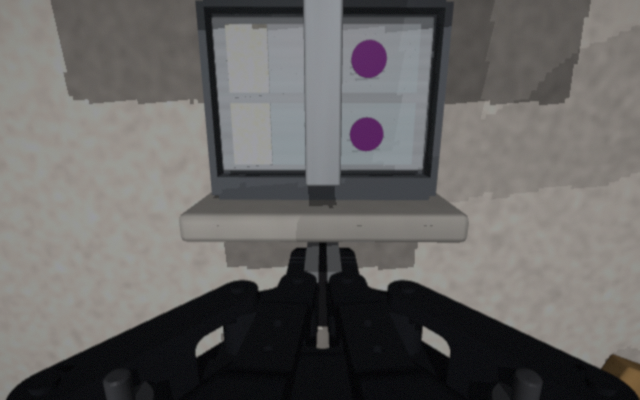

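View pics/s10.png

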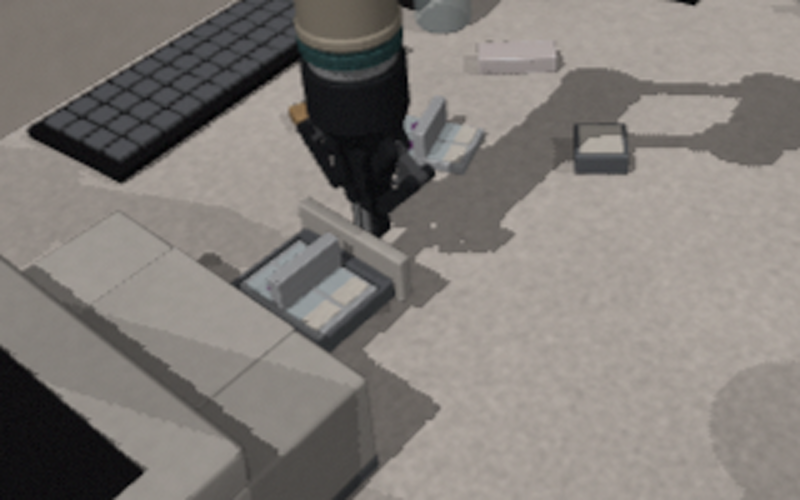

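Call:
servo_tool(
  steps=[
    [2, 0, 0, 0, 0, 0],
    [4, 0, 0, 0, 0, 0],
    [6, 0, 0, 0, 0, 0],
    [9, 0, 0, 0, 0, 0],
    [13, 0, 0, 0, 0, 0],
    [17, 0, 0, 0, 0, 0],
    [20, 0, 0, 0, 0, 0],
    [22, 0, 0, 0, 0, 0],
  ],
)

```text
clock: 15.45
position: [0.5363, 0.1107, 0.0081]
ee_rot: [0.0, 0.737, 0.676, -0.0]
contact_force: [-0.4, -4.9, -0.0]
width: 0.0001
```

Call:
servo_tool(
  steps=[
    [3, 0, 0, 0, 0, 0],
    [7, 0, 0, 0, 0, 0],
    [12, 0, 0, 0, 0, 0],
    [17, 0, 0, 0, 0, 0],
    [22, 0, 0, 0, 0, 0],
    [27, 0, 0, 0, 0, 0],
    [31, 0, 0, 0, 0, 0],
    [34, 0, 0, 0, 0, 0],
  ],
)

```text
clock: 16.25
position: [0.5393, 0.1445, 0.0081]
ee_rot: [0.0, 0.737, 0.676, -0.0]
contact_force: [0.5, -5.5, 0.1]
width: 0.0
```

Call:
servo_tool(
  steps=[
    [4, 0, 0, 0, 0, 0],
    [8, 0, 0, 0, 0, 0],
    [12, 0, 0, 0, 0, 0],
    [15, 0, 0, 0, 0, 0],
    [17, 0, 0, 0, 0, 0],
    [18, 0, 0, 0, 0, 0],
  ],
)

```text
clock: 16.85
position: [0.5409, 0.162, 0.0081]
ee_rot: [0.0, 0.737, 0.676, -0.0]
contact_force: [1.7, -6.7, 0.5]
width: -0.0001
```

Call:
servo_tool(
  steps=[
    [0.8, 0, 0, 0, 0, 0],
    [1.6, 0, 0, 0, 0, 0],
    [2.4, 0, 0, 0, 0, 0],
    [2.4, 0, 0, 0, 0, 0],
  ],
)

```text
clock: 17.25
position: [0.5411, 0.1643, 0.0081]
ee_rot: [0.0, 0.737, 0.676, -0.0]
contact_force: [1.7, -6.1, 0.9]
width: -0.0002
```

Call:
servo_tool(
  steps=[
    [0.8, 0, 0, 0, 0, 0],
    [1.6, 0, 0, 0, 0, 0],
    [2.0, 0, 0, 0, 0, 0],
    [2.0, 0, 0, 0, 0, 0],
  ],
)

```text
clock: 17.65
position: [0.5413, 0.1663, 0.0081]
ee_rot: [0.0, 0.737, 0.676, -0.0]
contact_force: [-0.1, -5.5, -0.1]
width: -0.0004
```

Call:
servo_tool(
  steps=[
    [0.8, 0, 0, 0, 0, 0],
    [1.6, 0, 0, 0, 0, 0],
    [1.6, 0, 0, 0, 0, 0],
  ],
)

```text
clock: 17.95
position: [0.5415, 0.1678, 0.0081]
ee_rot: [0.0, 0.737, 0.676, -0.0]
contact_force: [2.0, -5.8, -1.1]
width: -0.0003
```

Call:
servo_tool(
  steps=[
    [0.8, 0, 0, 0, 0, 0],
    [1.5, 0, 0, 0, 0, 0],
    [1.5, 0, 0, 0, 0, 0],
  ],
)

```text
clock: 18.25
position: [0.5416, 0.1694, 0.0081]
ee_rot: [0.0, 0.737, 0.676, -0.0]
contact_force: [0.8, -6.4, -0.2]
width: -0.0001
```

Call:
servo_tool(
  steps=[
    [0.8, 0, 0, 0, 0, 0],
    [1.2, 0, 0, 0, 0, 0],
    [1.2, 0, 0, 0, 0, 0],
  ],
)

```text
clock: 18.55
position: [0.5417, 0.1707, 0.0081]
ee_rot: [0.0, 0.737, 0.676, -0.0]
contact_force: [1.2, -5.7, -0.4]
width: -0.0001
```

Call:
servo_tool(
  steps=[
    [0.8, 0, 0, 0, 0, 0],
    [1.5, 0, 0, 0, 0, 0],
    [1.5, 0, 0, 0, 0, 0],
  ],
)

```text
clock: 18.85
position: [0.5418, 0.1722, 0.0081]
ee_rot: [0.0, 0.737, 0.676, -0.0]
contact_force: [0.5, -5.9, 0.7]
width: -0.0002
```

Call:
servo_tool(
  steps=[
    [0.8, 0, 0, 0, 0, 0],
    [1.2, 0, 0, 0, 0, 0],
    [1.2, 0, 0, 0, 0, 0],
  ],
)

```text
clock: 19.15
position: [0.5419, 0.1734, 0.0081]
ee_rot: [0.0, 0.737, 0.676, -0.0]
contact_force: [1.7, -6.4, 0.4]
width: -0.0002
```

Call:
servo_tool(
  steps=[
    [0.8, 0, 0, 0, 0, 0],
    [1.5, 0, 0, 0, 0, 0],
    [1.5, 0, 0, 0, 0, 0],
  ],
)

```text
clock: 19.45
position: [0.5421, 0.1749, 0.0081]
ee_rot: [0.0, 0.737, 0.676, -0.0]
contact_force: [1.0, -6.1, 0.4]
width: -0.0002
```

Call:
servo_tool(
  steps=[
    [0.8, 0, 0, 0, 0, 0],
    [1.2, 0, 0, 0, 0, 0],
    [1.2, 0, 0, 0, 0, 0],
  ],
)

```text
clock: 19.75
position: [0.5421, 0.1754, 0.0081]
ee_rot: [0.001, 0.737, 0.676, -0.001]
contact_force: [2.0, -7.4, 0.9]
width: -0.0
```

Call:
servo_tool(
  steps=[
    [0.4, 0, 0, 0, 0, 0],
    [0.8, 0, 0, 0, 0, 0],
    [0.8, 0, 0, 0, 0, 0],
  ],
)

```text
clock: 20.05
position: [0.5421, 0.1755, 0.0081]
ee_rot: [0.001, 0.737, 0.676, -0.001]
contact_force: [0.6, -8.8, 0.5]
width: 0.0001
```

Run:
```python
from h import *
st=telemetry.get_state(); print(st["position"],st["contact_force"],st["moment"])
im,d=cams.get_image("wrist"); save("w11.png",im)
i2,d2=cams.get_image("side"); save("s11.png",cv2.resize(i2[180:380,100:420],(800,500),interpolation=cv2.INTER_CUBIC))
print(telemetry.get_state()["contact_force"])
```

```text
[0.54212875 0.17551736 0.00809308] [ 0.56761819 -8.79843906  0.50701067] [-1.50508333 -0.1533526  -0.01485779]
[ 0.91720412 -9.04737301  0.20105839]
```

View pics/s11.png

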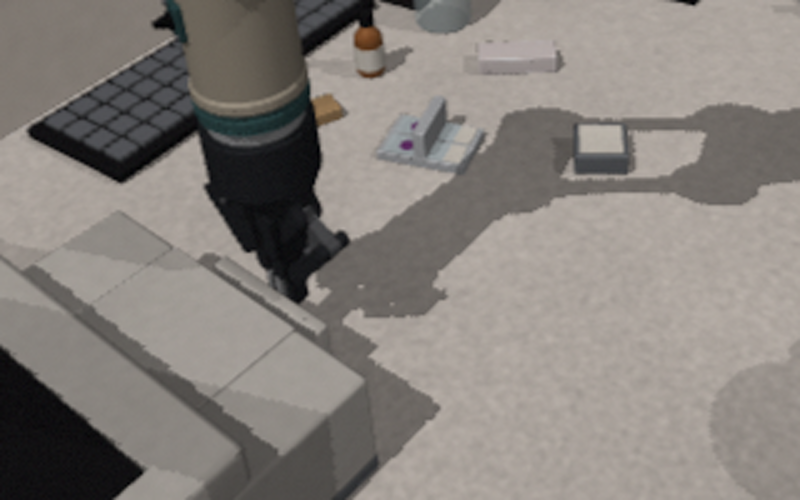

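View pics/w11.png

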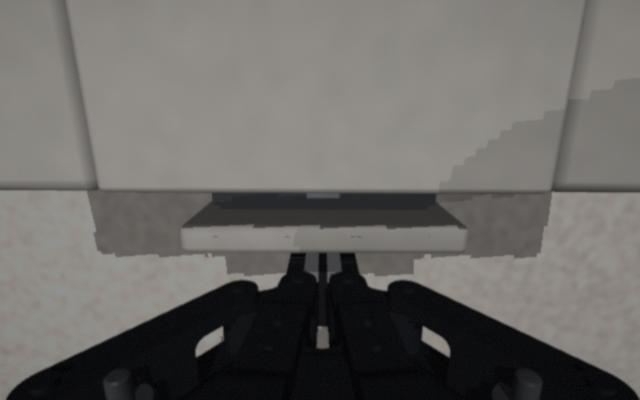

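Call:
servo_tool(
  steps=[
    [0.5, 0, 0, 0, 0, 0],
    [1, 0, 0, 0, 0, 0],
    [1, 0, 0, 0, 0, 0],
  ],
)

```text
clock: 20.45
position: [0.5422, 0.176, 0.0081]
ee_rot: [0.001, 0.737, 0.676, -0.001]
contact_force: [0.2, -12.6, 2.1]
width: -0.0
```

Call:
servo_tool(
  steps=[
    [0.5, 0, 0, 0, 0, 0],
    [1, 0, 0, 0, 0, 0],
    [1, 0, 0, 0, 0, 0],
  ],
)

```text
clock: 20.75
position: [0.5422, 0.1764, 0.0081]
ee_rot: [0.002, 0.737, 0.676, -0.002]
contact_force: [1.1, -13.4, 1.5]
width: 0.0001
```

Call:
servo_tool(
  steps=[
    [0.5, 0, 0, 0, 0, 0],
    [0.8, 0, 0, 0, 0, 0],
    [0.8, 0, 0, 0, 0, 0],
  ],
)

```text
clock: 21.05
position: [0.5422, 0.1767, 0.0081]
ee_rot: [0.002, 0.737, 0.676, -0.002]
contact_force: [1.9, -14.4, 1.6]
width: -0.0001
```

Run:
```python
from h import *
for i in range(3):
    cams.get_image("wrist"); st=telemetry.get_state(); print(st["position"],st["contact_force"])
```

```text
[0.54221479 0.17663407 0.00812142] [  1.62172773 -14.34477249   2.76711802]
[0.54221411 0.17664761 0.00810967] [  0.46730491 -14.04134307   3.41367651]
[0.54224291 0.17663933 0.00812867] [  1.2019585  -12.80249942   0.76180386]
```

Call:
servo_tool(
  steps=[
    [0.5, 0, 0, 0, 0, 0],
    [1.0, 0, 0, 0, 0, 0],
    [1.0, 0, 0, 0, 0, 0],
  ],
)

```text
clock: 21.5
position: [0.5422, 0.1771, 0.0081]
ee_rot: [0.002, 0.737, 0.676, -0.003]
contact_force: [1.8, -15.2, 2.7]
width: 0.0001
```

Run:
```python
from h import *
for i in range(3):
    cams.get_image("wrist"); st=telemetry.get_state(); print(st["position"],st["contact_force"])
```

```text
[0.54224068 0.17708216 0.00811636] [  1.26269054 -15.31781966   1.77038231]
[0.54227647 0.17708677 0.00815752] [  1.64357574 -15.76912235   1.65778172]
[0.5422783  0.17706536 0.0081328 ] [  1.06825477 -15.92112223   2.08302168]
```

Call:
servo_tool(
  steps=[
    [-2, 0, 0, 0, 0, 0],
    [-4, 0, 0, 0, 0, 0],
    [-6, 0, 0, 0, 0, 0],
    [-8, 0, 0, 0, 0, 0],
    [-10, 0, 0, 0, 0, 0],
    [-12, 0, 0, 0, 0, 0],
    [-14, 0, 0, 0, 0, 0],
    [-16, 0, 0, 0, 0, 0],
  ],
)

```text
clock: 22.45
position: [0.5408, 0.1655, 0.0081]
ee_rot: [-0.0, 0.737, 0.676, 0.0]
contact_force: [0.0, -0.4, -0.1]
width: -0.0001
```

Run:
```python
from h import *
st=telemetry.get_state(); print(st["position"],st["contact_force"])
im,d=cams.get_image("wrist"); save("w12.png",im)
```

```text
[0.54079756 0.16549886 0.00808371] [ 0.02148954 -0.38693143 -0.08662891]
```

View pics/w12.png

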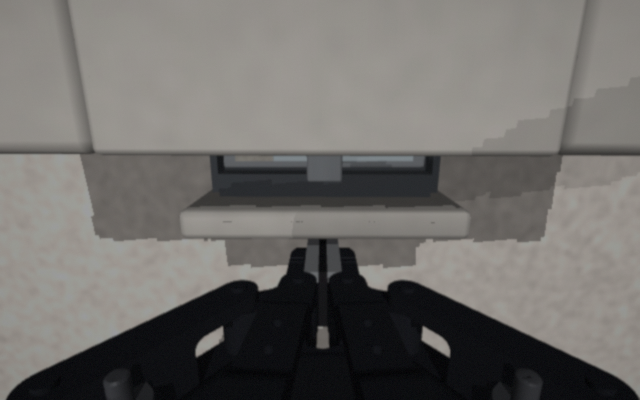

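The force has dropped to zero and the tray has come off the fingers, so it looks latched. I'll back off and check.

Call:
servo_tool(
  steps=[
    [-10, 0, 0, 0, 0, 0],
    [-30, 0, 0, 0, 0, 0],
    [-55, 0, -20, 0, 0, 0],
    [-75, 0, -60, 0, 0, 0],
    [-75, 0, -100, 0, 0, 0],
    [-75, 0, -130, 0, 0, 0],
    [-75, 0, -140, 0, 0, 0],
    [-75, 0, -140, 0, 0, 0],
  ],
)

```text
clock: 23.3
position: [0.5353, 0.0899, 0.1495]
ee_rot: [0.001, 0.737, 0.675, 0.001]
contact_force: [-0.8, 0.0, -0.5]
width: -0.0005
```

Run:
```python
from h import *
import time
def look(n):
    st=telemetry.get_state(); im,d=cams.get_image("wrist"); save(n,im)
    W=cloud("wrist",d,st);Z=W[...,2];v=np.mgrid[0:400,0:640][0]
    near=(abs(W[...,0]-.545)<.09)&(W[...,1]>.12)&(W[...,1]<.28)&(v<220)
    pan=near&(Z>.055)&(Z<.064)&(W[...,1]<.205); print(st["clock"],"pan",pan.sum(),cv2.minAreaRect(W[pan][:,:2].astype(np.float32)))
    bar=near&(Z>.065)&(Z<.075);print("bar",bar.sum(),np.median(Z[bar]) if bar.sum() else 0,cv2.minAreaRect(W[bar][:,:2].astype(np.float32)) if bar.sum() else 0)
look("w13.png")
for n in("top","side"):
    im,d=cams.get_image(n)
    save(n+"9.png",im)
look("w14.png")
```

```text
23.3 pan 2664 ((0.5431999564170837, 0.18898485600948334), (0.011725528165698051, 0.11172037571668625), 85.05297088623047)
bar 824 0.06907587425197767 ((0.5444760322570801, 0.2156672179698944), (0.015617731027305126, 0.1804150491952896), 84.74776458740234)
23.45 pan 2725 ((0.5432355999946594, 0.189185231924057), (0.011789684183895588, 0.11168001592159271), 85.01966094970703)
bar 838 0.06910600974672448 ((0.5444537401199341, 0.21564435958862305), (0.015460812486708164, 0.17999522387981415), 84.97330474853516)
```

View pics/w14.png

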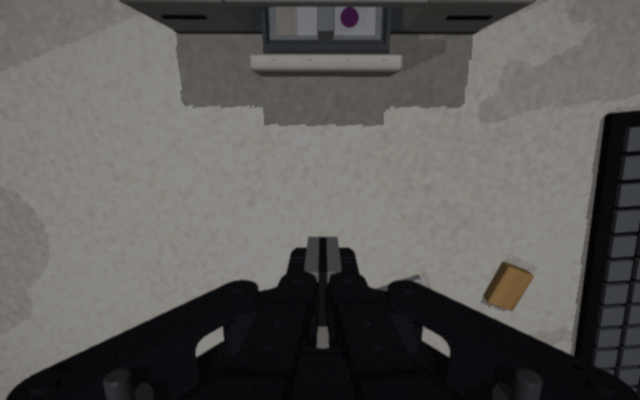

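View pics/top9.png

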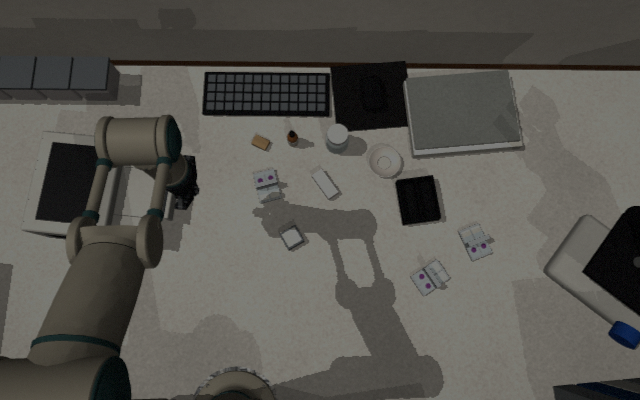

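Run:
```python
from h import *
st=telemetry.get_state(); im,d=cams.get_image("wrist")
W=cloud("wrist",d,st);Z=W[...,2]
b=(abs(W[...,0]-.547)<.012)&(W[...,1]>.195)&(W[...,1]<.235)&(Z>.045)&(Z<.074)
Q=W[b]; print(len(Q),np.percentile(Q,[0,5,50,95,100],0).round(4))
p=(abs(W[...,0]-.545)<.06)&(W[...,1]>.195)&(W[...,1]<.235)&(Z>.025)&(Z<.045)
Q=W[p]; print(np.percentile(Q,[1,50,99],0).round(4))
w=(im.astype(int).min(-1)>130)&p
v=cv2.cvtColor(im,cv2.COLOR_RGB2GRAY); r=[int(v[rr,280]) for rr in range(5,75,3)]; print(r,[tuple((W[rr,280]*1000).round(0)) for rr in range(5,75,6)])
print(st["clock"],telemetry.get_state()["contact_force"])
```

```text
556 [[0.5354 0.195  0.0452]
 [0.5396 0.2078 0.0514]
 [0.5451 0.2134 0.0686]
 [0.5506 0.2218 0.0701]
 [0.5516 0.2231 0.0708]]
[[0.4972 0.1965 0.0283]
 [0.5446 0.2141 0.0394]
 [0.5937 0.2333 0.0417]]
[47, 90, 92, 89, 89, 92, 92, 92, 95, 95, 89, 79, 41, 42, 45, 39, 56, 122, 128, 124, 120, 99, 52, 42] [(np.float64(517.0), np.float64(222.0), np.float64(83.0)), (np.float64(512.0), np.float64(231.0), np.float64(39.0)), (np.float64(512.0), np.float64(226.0), np.float64(41.0)), (np.float64(511.0), np.float64(222.0), np.float64(41.0)), (np.float64(511.0), np.float64(219.0), np.float64(39.0)), (np.float64(510.0), np.float64(214.0), np.float64(40.0)), (np.float64(509.0), np.float64(211.0), np.float64(33.0)), (np.float64(509.0), np.float64(206.0), np.float64(38.0)), (np.float64(509.0), np.float64(202.0), np.float64(39.0)), (np.float64(511.0), np.float64(194.0), np.float64(62.0)), (np.float64(510.0), np.float64(190.0), np.float64(61.0)), (np.float64(510.0), np.float64(186.0), np.float64(59.0))]
23.5 [-0.52474778 -0.0977622  -0.29704497]
```

The bar's near end is at y ≈ 0.208 and its top is 69–70 mm above the desk. The plate top is at 40 mm. The carrier is still seated and the tray is 78 mm in.

```bash
python3 -c "
from rig import sign_off
print(sign_off())"
```

```text
the job is handed in; nothing more can be done
None
```

The job is done and handed in: the carrier is seated in the recess and the tray is latched in on its own.

**Carrier:** I picked up the one nearest the base by its bar, kept it level and set it down in the recess. After release its centre was within about 1 mm of the recess centre.

**Push:** I pushed the tray front in small steps, up to about 15.6 N average (15.9 N highest reading), then backed off. The contact force fell to zero and the fingers came clear.

**Last checks:**
- **Tray:** it rests about 78 mm in, and two pictures 0.15 s apart agree to 0.2 mm.
- **Carrier:** the bar's top is 69–70 mm and the plate top about 40 mm above the desk, so it is still seated. Only its front part shows in the mouth.
- **Other things on the desk:** the top picture shows nothing else out of place. I compared that by eye and did not measure it.

**Mismatch with the description:** the fingers really end about 28 mm short of the TCP position the robot reports. My first grasp closed just above the bar without touching it. I found the offset from the depth image and allowed for it in every height after that.

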